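# Load a wood-engraving block in the hinged proof press and lower the platen

## Task

Take the middle-sized engraving block (100 mm long) from the rack, lay it engraved face up on the bench and let it go, then pick it up by its long edges and set it face up, flat and fully down between the four register corners on the press bed. Then bring the platen over by its grab bar and lower it under control, without letting it fall, until it is fully closed, and let go. Leave the other blocks, the ink tin and the brayer where they are.

Things in the scene. Friction and masses are not known exactly. Their poses are not given: they have to be found in the camera images.
- block: The block to print: light wood, 100 mm long, 65 high as it stands, 23 thick, about 0.12 kg. It starts on a long edge in a groove of the rack, underside 10 mm above the bench. Origin: centre of the edge it stands on. Own z is up as it stands (the 65 mm), y along the 100 mm, x along the thickness, out of the engraved face (dark sprig and border; the back is bare): lying face up, x points up.
- block_mid (a point): The middle of the block's body, 32.5 mm along own z from the block's origin; axes as the block's. 11.5 mm above what it lies on when the block lies flat.
- long_block: A longer block, 130 mm long, 58 mm high, 23 mm thick, standing in another groove; same axes and origin as the block. Leave it.
- small_block: A shorter block, 65 mm long, 50 mm high, 23 mm thick, standing in another groove; same axes and origin as the block. Leave it.
- rack: Fixed wooden rack, 214 mm (own x) by 130 mm (own y) by 30 mm high; origin at the centre of its underside. Three grooves run along own y at x = -58, 0 and +58 mm, 27 mm wide, floor 10 mm above the bench; the ribs between them end 30 mm above the bench. The blocks stand one in each groove in any order, engraved faces to the rack's +x.
- press: Fixed hand press with a hinged platen. Base 230 mm (own x) by 260 mm (own y), its bed 30 mm above the bench; origin at the centre of its underside; -x is its front, the hinge is at its +x side, y runs along the hinge. Two bearers, 23.5 mm high above the bed and 12 mm wide, stand at y = +-100 mm.
- press_bed (a point): Centre of the bed, on its surface; axes as the press's. The block lies here face up, its 100 mm side along y (either way round), between four L-shaped register corners 16 mm high, the top 4 mm flared, that enclose 74 mm (x) by 109 mm (y). Along both long sides the corners leave the middle 73 mm open for fingers, down to the bed.
- platen_hinge (a point): Middle of the platen's hinge axis, fixed to the press 95 mm behind the bed centre (+x) and 66 mm above the bench; the axis runs along the press's y.
- platen_bar (a point): Middle of the grab bar on the platen's free edge: round steel bar 12 mm thick, 136 mm long, parallel to the hinge and 228 mm from it, 40 mm clear of the platen's edge on two 9 mm posts 60 mm either side of the middle. Moves with the platen. Closed, it is 65 mm above the bench.
- platen (a joint): Angle of the platen (board 176 by 226 by 13 mm, 0.55 kg in all) about its hinge: 0 closed, resting level on the bearers; 1.57 upright; 1.85 fully open, leaning back. Starts open, past upright. Hinge friction is about 0.12 N m: past upright it stays open, below it falls shut if let go.
- ink_tin: Closed round ink tin, 72 mm across, 50 mm high, 0.3 kg, standing on the bench between rack and press; origin at the centre of its underside. Leave it.
- brayer: Ink roller lying on the bench: rubber roller 38 mm thick, 90 mm long along own y; frame 106 mm wide; handle along own -x to 159 mm from the origin, 25 mm thick. Origin on the bench under the roller's axis. Leave it.
Mind the look-alikes: they are no part of the job. What is shaped like the block but pink is not meant.

How it is judged:
On the way, in this order (a step that is already met when the one before it is completed fails the run):
1. The block lies flat on the bench, engraved face up, let go (angle between block's own x axis and vertical below 0.08 rad and height (world z) of block_mid below 0.016 m and contact force between the fingers and block below 0.1 N and linear speed of block below 0.03 m/s), for 0.15 s.
2. The block sits face up and fully down between the register corners, platen still open (angle between block's own x axis and vertical below 0.06 rad and horizontal distance between block_mid and press_bed below 0.008 m and z of block_mid in the frame of press_bed between 0.008 and 0.0145 m and angle between the y axis of block and the y axis of press_bed, either way round below 0.1 rad and value of joint platen above 0.8 rad and contact force between the fingers and block below 0.1 N), for 0.15 s.
At the end, for the whole second after the job is handed in: The block lies face up (within 0.06 rad) and fully down between the corners, its middle within 8 mm of the bed centre and long side along the hinge within 0.1 rad; the platen is closed to under 0.03 rad; everything is let go and at rest (angle between block's own x axis and vertical below 0.06 rad and horizontal distance between block_mid and press_bed below 0.008 m and z of block_mid in the frame of press_bed between 0.008 and 0.0145 m and angle between the y axis of block and the y axis of press_bed, either way round below 0.1 rad and value of joint platen below 0.03 rad and linear speed of block below 0.02 m/s); the robot touches nothing.
It fails at once if The long block is disturbed in the rack (more than 25 mm or 0.35 rad) (distance of long_block from where it was at the start of the episode above 0.025 m or angle between long_block's own z axis and vertical above 0.35 rad).
It fails at once if The small block is disturbed in the rack (more than 25 mm or 0.35 rad) (distance of small_block from where it was at the start of the episode above 0.025 m or angle between small_block's own z axis and vertical above 0.35 rad).
It fails at once if The ink tin is moved or tipped (more than 25 mm or 0.35 rad) (distance of ink_tin from where it was at the start of the episode above 0.025 m or angle between ink_tin's own z axis and vertical above 0.35 rad).
It fails at once if The brayer is moved (more than 25 mm or 0.35 rad) (distance of brayer from where it was at the start of the episode above 0.025 m or angle between brayer's own z axis and vertical above 0.35 rad).
It fails at once if The platen is let fall: it comes down faster than 3 rad/s within 0.3 rad of closed (value of joint platen below 0.3 rad and velocity of joint platen below -3 rad/s).
It also fails if it takes over 67 s, if anything falls off the work surface, if the arm or the gripper's body presses on something with over 40 N, if the wrist force passes 120 N, or if a joint passes its speed limit or range.

## Robot

A 6-joint arm with a two-finger parallel gripper is mounted at the origin on the work surface. World frame = base frame: x ahead of the robot, y to its left, z up, the work surface at z = 0. Lengths are in m, angles in rad, forces in N, time in s.
With the tool pointing down it reaches from about 0.275 to 0.725 m from the base axis. Payload 15.9 kg.
Tool frame: the origin (TCP) lies at the very end of the fingers, on their centre line; the grasp point (between the pads) lies 19 mm behind it; z points along the fingers, y is the direction in which the jaws open and shut (so a half turn about z gives the same grasp; the last joint's range is limited). The gripper opens to 85 mm and grips with 20 to 120 N. Pads are 22 mm wide; open, the fingers measure 114 mm over their backs; the gripper's body (76 mm by 85 mm) begins 54 mm behind the grasp point. The pads swing forward as they close: fully open they stand 13 mm farther back than shut.
Start: joints at [-1.184, 0.213, -0.034, 1.323, 0, 1.571], TCP at [0.189, -0.463, 0.231] pointing down, gripper open.
Joint ranges: [-2.98, 2.98], [-0.74, 1.72], [-1.14, 1.35], [-2.1, 2.04], [-1.57, 1.44], [-3.14, 3.14]. Speed limits (rad/s): [1.89, 1.89, 2.39, 2.57, 3.14, 3.14].

## Interface

Orientations are given as a unit quaternion [w, x, y, z].
In Python, from cell import r, grab_frame, get_calibration, silhouettes, spot_point gives the robot as it stands. The module is installed in compiled form; this text tells all that it offers.
- The arm moves only by the shell command python3 -m inch 'ROWS'. ROWS is a JSON object of lists of equal length, an entry for each row: "linear": the shift along the tool's x, y, z normalised to -1 to 1, where 1 is 25 mm, a list of three; "rot": the turn, a rotation vector about the tool's x, y, z normalised to -1 to 1, where 1 is 0.12 rad, a list of three; "gripper": the closure, from 0 (fully open) to 1 (shut). In form: {"linear": [[tx, ty, tz], ...], "rot": [[ax, ay, az], ...], "gripper": [gripper, ...]}. A call has exactly 10 rows; each row shifts and turns the commanded pose from where the row before left it, along the tool's axes as they then stand; what a row does not reach is not made up. A row lasts 1/12 s, in which the tool goes at most 41.7 mm and 7.16 degrees, less where a joint would pass 70% of its speed; a pose out of reach is approached as far as the arm can. A call with a number of a shift or a turn outside -1 to 1 is refused whole. A call with a gripper value outside its range is refused whole. The fingers move at their own pace and stop on an object; the grip force is fixed at half the most. Time passes only in rows, so rows that do not move let the fingers close, or fill a call up. It gives the time, the measured TCP pose, the force and the opening at its end, in the units of the state.
- r.read_state(): the state, without advancing time (a new reading comes with each control period).
- grab_frame(name): name is "side" or "top" or "wrist"; returns (picture, depth): 400x640x3 uint8, blue, green, red; 400x640 float32, m along the optical axis (not along the pixel's ray), 0 where there is no reading.
- get_calibration(name): a dict with "fx", "fy", "cx", "cy" (pixels), "extrinsics" (4x4, takes a point from world to camera coordinates). Camera axes: x right, y up, looking along -z (the intrinsics and any distortion apply to the point x, -y, -z); pixel columns grow to the right and rows downward; lengths in m; the calibration is good to about 2 mm. A picture is of the moment at which its call begins: read the wrist's pose just before it. get_calibration takes no time and is no camera call; for the wrist camera it gives the pose at the moment of the call.
- r.job_done(): hands the job in, once; it reports no verdict.
Trained networks look in the newest picture that a camera, given by its name, has taken for a name from the list of things; names that differ only in an ending like _2 or _b are one class to them, and where a whole thing is asked for, a point or a joint stands for the part that bears it (a point fixed in the world has none). Each returns a list of dicts, best first, with "confidence" (0 to 1); they miss things now and then, are a little off and sometimes report something else, mostly with a low value. They report only what shows in the picture. A call takes as long as a camera call. They do not tell look-alikes from the thing itself.
- silhouettes(camera, thing): "region" (400x640 bool, what is visible of it) and "bbox" ([centre column, centre row, width, height] in pixels, round what is visible of it).
- spot_point(camera, thing): "point" ([column, row] in pixels: a listed point, or the origin of a listed thing).
The state is a dict: "clock": time; "q": joint angles; "dq": joint speeds; "tau": joint torques, N m; "tcp_pos": TCP position; "ee_rot": TCP orientation; "contact_force": force on the tool from outside, world axes, zero at the start; "torque": the same for the moment, N m; "finger_gap": finger opening in m.
Only numpy, scipy, OpenCV 4.12 (cv2) and the standard library are available. Lean on these libraries where they do the work, as an engineer would, in place of code of your own. Each camera call takes 0.05 s, during which the arm holds its last target. There are 200 camera calls.

## Working session

There is one attempt and no reset: what is moved stays moved. The work goes in short steps, Python scripts to look and compute and a shell command to move; the robot and the scene stay as the last step left them, time stands still between calls to the robot, and variables do not carry over. Pictures are saved under pics/ and viewed, about 8 in all and at most 12, crops included, and the job is handed in when it is done.

```bash
mkdir -p pics; cat > h.py <<'E'
import numpy as np, cv2
from cell import r, grab_frame, get_calibration, silhouettes, spot_point
def cloud(name, depth, cal=None):
    c=cal or get_calibration(name); T=np.linalg.inv(np.array(c["extrinsics"]))
    v,u=np.mgrid[0:400,0:640]
    p=np.stack([(u-c["cx"])/c["fx"]*depth,-(v-c["cy"])/c["fy"]*depth,-depth,np.ones_like(depth)],-1)
    P=(p@T.T)[...,:3]; P[depth<=0]=np.nan
    return P
def proj(name,X,cal=None):
    c=cal or get_calibration(name); p=np.array(c["extrinsics"])@np.r_[X,1]
    return c["cx"]+c["fx"]*p[0]/-p[2], c["cy"]+c["fy"]*-p[1]/-p[2]
E
python3 - <<'E'
from h import *
ims=[]
for n in("top","side"):
    im,d=grab_frame(n); ims.append(im); P=cloud(n,d); np.savez(n+".npz",im=im,P=P)
    c=get_calibration(n); print(n,{k:(v if np.isscalar(v) else np.round(v,3).tolist()) for k,v in c.items()})
    for t in("block","long_block","small_block","rack","press","platen","ink_tin","brayer"):
        for s in silhouettes(n,t)[:3]:
            m=s["region"]; q=P[m]; q=q[~np.isnan(q[:,0])]
            print(t,round(s["confidence"],2),np.round(s["bbox"]).tolist(),np.round(np.median(q,0),3) if len(q) else None, np.round(np.percentile(q[:,2],98),3) if len(q) else None)
    for t in("block","press_bed","platen_hinge","platen_bar","rack","press"):
        for s in spot_point(n,t)[:2]: print("pt",t,round(s["confidence"],2),np.round(s["point"],1))
cv2.imwrite("pics/top.png",ims[0]);cv2.imwrite("pics/side.png",ims[1])
print(r.read_state())
E
```

```text
top {'fx': 470.0088933694276, 'fy': 470.0088933694276, 'cx': 317.5692712808628, 'cy': 208.61459837846263, 'extrinsics': [[0.16, -0.987, 0.007, -0.087], [0.961, 0.158, 0.225, -0.58], [-0.223, -0.03, 0.974, -0.883], [0.0, 0.0, 0.0, 1.0]]}
block 0.76 [454.0, 268.0, 55.0, 33.0] [ 0.509 -0.279  0.073] 0.077
block 0.61 [450.0, 172.0, 22.0, 57.0] [ 0.711 -0.246  0.062] 0.067
long_block 0.81 [443.0, 298.0, 72.0, 40.0] [ 0.452 -0.267  0.066] 0.07
small_block 0.68 [465.0, 246.0, 35.0, 29.0] [ 0.564 -0.294  0.058] 0.062
rack 0.75 [447.0, 273.0, 98.0, 126.0] [ 0.516 -0.266  0.028] 0.033
press 0.97 [211.0, 259.0, 168.0, 148.0] [0.441 0.203 0.031] 0.297
platen 0.59 [158.0, 255.0, 62.0, 142.0] [0.427 0.25  0.215] 0.299
ink_tin 0.91 [335.0, 264.0, 40.0, 38.0] [ 0.483 -0.042  0.049] 0.053
ink_tin 0.7 [158.0, 255.0, 58.0, 142.0] [0.427 0.251 0.214] 0.299
brayer 0.58 [367.0, 148.0, 51.0, 78.0] [ 0.696 -0.075  0.025] 0.039
brayer 0.54 [453.0, 268.0, 54.0, 31.0] [ 0.509 -0.278  0.073] 0.077
pt block 0.84 [451.9 270.8]
pt block 0.79 [445.2 177.3]
pt press_bed 0.9 [231.6 263.8]
pt platen_hinge 0.95 [182.3 
[... 1446 characters left out ...]
229.  177.7]
pt press 0.63 [250.6 219.3]
{'clock': 1.5, 'q': array([-1.18398368e+00,  2.12859610e-01, -3.44087873e-02,  1.32351370e+00,
        2.85461453e-05,  1.57077255e+00]), 'dq': array([-0.00048457,  0.00186313,  0.00133491, -0.00024479, -0.00042572,
       -0.00069821]), 'tau': array([ 1.06082657e-04, -6.85956573e+01,  4.87329984e+01,  1.22874455e-03,
        7.47266108e-05,  9.92772925e-06]), 'tcp_pos': array([ 0.1886183 , -0.46303189,  0.23132254]), 'ee_rot': array([4.24151647e-06, 9.81352939e-01, 1.92214487e-01, 1.53748807e-05]), 'contact_force': array([ 0.50562633,  0.71532708, -0.16110097]), 'torque': array([0.05190617, 0.01131625, 0.01637354]), 'finger_gap': 0.08579814135249333}
```

View pics/top.png

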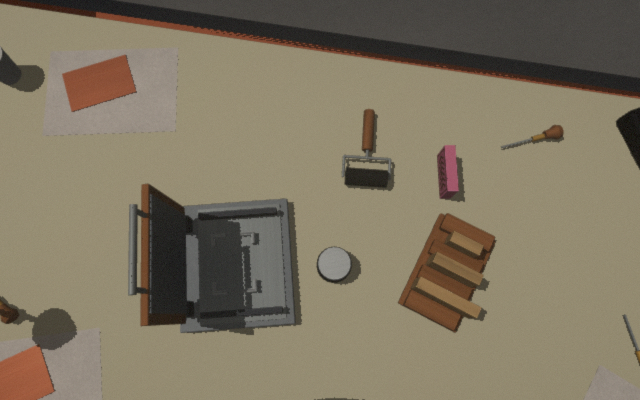

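View pics/side.png

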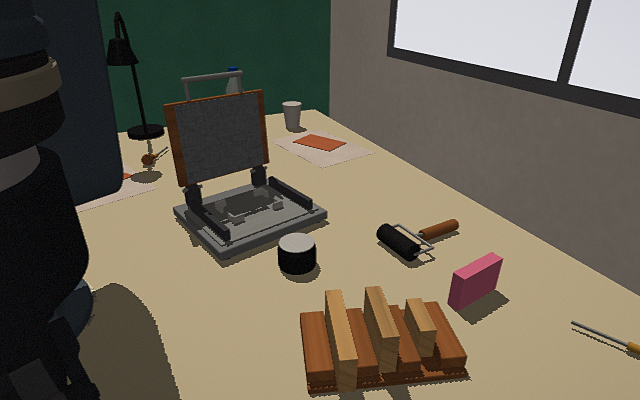

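Candidates in the top picture for the 100 mm block are:
- the middle rack block at (454,268), light wood
- the long block at (443,298)
- the small block at (465,246)
- the pink look-alike at (448,172), which is excluded

The middle rack block fits. In the top picture the press is at about (235,264) with the platen leaning left, the tin is at (335,264) and the brayer is at (367,148). Next I'll fit poses and take one close crop.

```bash
python3 - <<'E'
from h import *
from scipy.spatial.transform import Rotation as R
for n in("top","side"):
    z=np.load(n+".npz"); P=z["P"]; c=get_calibration(n); T=np.linalg.inv(np.array(c["extrinsics"])); print(n,"cam at",np.round(T[:3,3],3))
    for nm,h,cx,cy in(("long",.068,.447,-.27),("mid",.075,.505,-.28),("small",.060,.562,-.295)):
        m=(abs(P[...,2]-h)<.004)&(np.hypot(P[...,0]-cx,P[...,1]-cy)<.08)
        # restrict to connected region nearest the centre
        nl,l=cv2.connectedComponents(m.astype(np.uint8)); 
        k=max(range(1,nl),key=lambda i:(l==i).sum()); q=P[l==k]
        print(nm,len(q),[np.round(v,3) for v in cv2.minAreaRect(q[:,:2].astype(np.float32)*1000)], "z",np.round(np.median(q[:,2]),4))
    # press: base/bed plane z~.03, bearers z~.0535
    for h in(.03,.0535):
        m=(abs(P[...,2]-h)<.004)&(P[...,1]>.05)&(P[...,1]<.36)&(P[...,0]>.25)&(P[...,0]<.62)
        print("press",h,m.sum(),[np.round(v,1) for v in cv2.minAreaRect(P[m][:,:2].astype(np.float32)*1000)])
    m=(P[...,2]>.11)&(P[...,2]<.5)&(P[...,1]>.1)&(P[...,0]>.25)&(P[...,0]<.62); q=P[m]
    print("platen rect",[np.round(v,1) for v in cv2.minAreaRect(q[:,:2].astype(np.float32)*1000)],"zmax",q[:,2].max())
    b=q[q[:,2]>.276]; print("bar",len(b),np.round(b.mean(0),3),np.round(b.min(0),3),np.round(b.max(0),3))
    for t in("press_bed","platen_hinge","platen_bar"):
        pass
def at(n,uv,h):
    c=get_calibration(n); T=np.linalg.inv(np.array(c["extrinsics"])); d=T[:3,:3]@[(uv[0]-c["cx"])/c["fx"],-(uv[1]-c["cy"])/c["fy"],-1]
    o=T[:3,3]; return np.round(o+d*(h-o[2])/d[2],3)
print("bed",at("top",(231.6,263.8),.03),at("side",(247.7,206.2),.03),"hinge",at("top",(182.3,261.2),.066),at("side",(230.3,176.5),.066))
im=np.load("side.npz")["im"][270:400,290:480]; im2=np.load("top.npz")["im"][205:335,390:510]
a=cv2.resize(im,None,fx=4,fy=4,interpolation=3); cv2.imwrite("pics/crop1.png",a)
E
```

```text
top cam at [ 0.374 -0.02   0.992]
long 791 [array([ 453.747, -270.171]), array([130.041,  23.572]), np.float64(71.468)] z 0.0672
mid 594 [array([ 511.138, -281.221]), array([101.079,  23.739]), np.float64(71.898)] z 0.0743
small 370 [array([ 567.046, -297.768]), array([65.179, 23.879]), np.float64(71.212)] z 0.0592
press 0.03 9343 [array([455.3, 157.4]), array([258.3, 227.1]), np.float64(13.5)]
press 0.0535 982 [array([455.4, 158. ]), array([212.3, 183.1]), np.float64(13.5)]
platen rect [array([431. , 255.5]), array([225.2,  28.6]), np.float64(13.5)] zmax 0.30199189904616663
bar 806 [0.427 0.262 0.296] [0.363 0.242 0.276] [0.496 0.283 0.302]
side cam at [ 0.252 -0.632  0.462]
long 1291 [array([ 453.628, -273.328]), array([131.157,  23.296]), np.float64(71.488)] z 0.0677
mid 937 [array([ 511.023, -284.062]), array([102.077,  23.481]), np.float64(71.993)] z 0.0747
small 609 [array([ 566.435, -301.132]), array([68.123, 23.835]), np.float64(71.376)] z 0.0597
press 0.03 4042 [array([455. , 153.8]), array([259.4, 231.1]), np.float64(13.5)]
press 0.0535 571 [array([453.5, 162.8]), array([214.1, 199.9]), np.float64(13.3)]
platen rect [array([ 435. , 1016.2]), array([1602.5,  369.8]), np.float64(90.0)] zmax 0.3965718585988468
bar 3211 [0.396 1.31  0.328] [0.25  0.239 0.276] [0.62  1.817 0.397]
bed [0.452 0.163 0.03 ] [0.454 0.161 0.03 ] hinge [0.438 0.253 0.066] [0.443 0.254 0.066]
```

View pics/crop1.png

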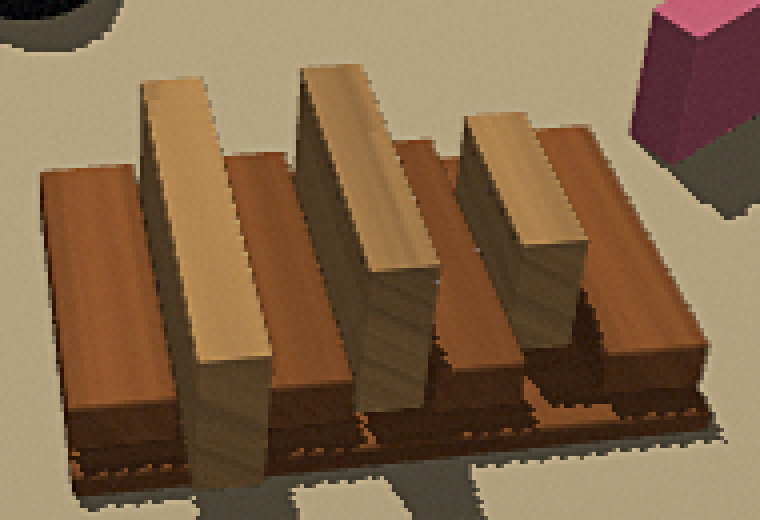

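Only the robot-side faces show, at crop x 300-370 for the middle block, and they look bare. The engraving should therefore face away from the robot, along rack +x ≈ (0.95, -0.31). I'll move above the middle block and check from close by.

```bash
cat >> h.py <<'E'
from scipy.spatial.transform import Rotation as R
def tool():
    s=r.read_state(); q=s["ee_rot"]; return s,np.array(s["tcp_pos"]),R.from_quat([q[1],q[2],q[3],q[0]])
def down(yawdeg):  # tool down, tool y at yaw
    a=np.radians(yawdeg); y=np.array([np.cos(a),np.sin(a),0]); z=np.array([0,0,-1.]); return R.from_matrix(np.c_[np.cross(y,z),y,z])
def go(pos,Rt):
    s,p,R0=tool(); d=np.array(pos)-p
    print("t %.2f"%s["clock"],"tcp",np.round(p,4),"gap",round(s["finger_gap"],4),"F",np.round(s["contact_force"],1))
    print("rot units",np.round((R0.inv()*Rt).as_rotvec()/.12,2),"| lin before",np.round(R0.inv().apply(d)/.025,2),"| lin after",np.round(Rt.inv().apply(d)/.025,2))
E
python3 -c "
from h import *
go([.511,-.2825,.2],down(-18.1))"
```

```text
t 1.50 tcp [ 0.1886 -0.463   0.2313] gap 0.0858 F [ 0.5  0.7 -0.2]
rot units [ 0.   -0.   -7.23] | lin before [14.67 -1.82  1.25] | lin after [10.87 10.01  1.25]
```

```bash
python3 -m inch '{"linear":[[0,0,0],[0,0,0],[0,0,0],[0,0,0],[0,0,0],[0,0,0],[0,0,0],[0,0,0],[0.6,0.55,0],[0.9,0.83,0]],"rot":[[0,0,-0.9],[0,0,-0.9],[0,0,-0.9],[0,0,-0.9],[0,0,-0.9],[0,0,-0.9],[0,0,-0.9],[0,0,-0.9],[0,0,0],[0,0,0]],"gripper":[0.45,0.45,0.45,0.45,0.45,0.45,0.45,0.45,0.45,0.45]}'
python3 -m inch '{"linear":[[0.95,0.87,0.1],[0.95,0.87,0.1],[0.95,0.87,0.1],[0.95,0.87,0.1],[0.95,0.87,0.1],[0.95,0.87,0.1],[0.95,0.87,0.1],[0.95,0.87,0.1],[0.95,0.87,0.1],[0.8,0.8,0.1]],"rot":[[0,0,0],[0,0,0],[0,0,0],[0,0,0],[0,0,0],[0,0,0],[0,0,0],[0,0,0],[0,0,0],[0,0,0]],"gripper":[0.45,0.45,0.45,0.45,0.45,0.45,0.45,0.45,0.45,0.45]}'
python3 - <<'E'
from h import *
go([.511,-.2825,.2],down(-18.1))
im,d=grab_frame("wrist"); cal=get_calibration("wrist"); P=cloud("wrist",d,cal); np.savez("w1.npz",im=im,P=P)
T=np.linalg.inv(np.array(cal["extrinsics"])); print("cam",np.round(T[:3,3],3))
m=(abs(P[...,2]-.075)<.004)&(np.hypot(P[...,0]-.511,P[...,1]+.2825)<.06)
print(m.sum(),cv2.minAreaRect(P[m][:,:2].astype(np.float32)*1000),np.median(P[m][:,2]))
cv2.imwrite("pics/w1.png",im)
E
```

```text
clock: 2.33
tcp_pos: [0.2323, -0.4388, 0.2313]
ee_rot: [0.0, 0.811, 0.585, -0.0]
contact_force: [0.2, -0.2, 0.4]
finger_gap: 0.0469
clock: 3.17
tcp_pos: [0.5131, -0.2829, 0.2062]
ee_rot: [0.0, 0.811, 0.586, 0.0]
contact_force: [0.3, -0.2, 0.3]
finger_gap: 0.0471
t 3.17 tcp [ 0.5131 -0.2829  0.2062] gap 0.0471 F [ 0.3 -0.2  0.3]
rot units [ 0.   -0.   -0.03] | lin before [-0.01 -0.08  0.25] | lin after [-0.01 -0.08  0.25]
cam [ 0.538 -0.21   0.348]
2588 ((513.3121948242188, -279.23760986328125), (99.62015533447266, 22.713211059570312), 72.34539031982422) 0.07422316290918846
```

View pics/w1.png

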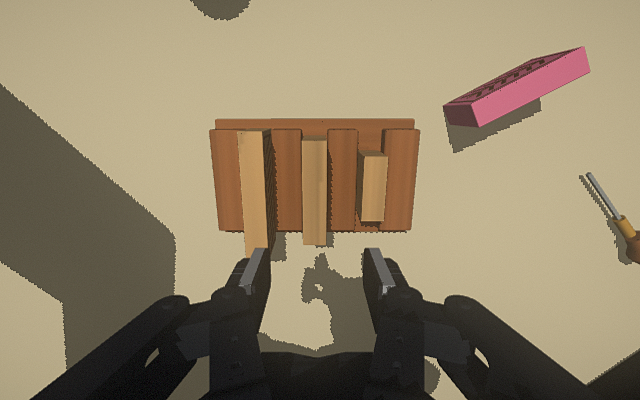

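The grip axis and position agree to about 2 mm with the fixed cameras, and the block lies at (314,190) in the wrist view. The jaws line up with its thickness. Going down, gripping and lifting.

```bash
python3 -m inch '{"linear":[[0,-0.05,0.8],[0,0,0.9],[0,0,0.9],[0,0,0.9],[0,0,0.9],[0,0,0.8],[0,0,0.7],[0,0,0.5],[0,0,0],[0,0,0]],"rot":[[0,0,0],[0,0,0],[0,0,0],[0,0,0],[0,0,0],[0,0,0],[0,0,0],[0,0,0],[0,0,0],[0,0,0]],"gripper":[0.45,0.45,0.45,0.45,0.45,0.45,0.45,0.45,0.45,0.6]}'
python3 -m inch '{"linear":[[0,0,0],[0,0,0],[0,0,0],[0,0,0],[0,0,0],[0,0,-0.3],[0,0,-0.6],[0,0,-0.8],[0,0,-0.8],[0,0,-0.8]],"rot":[[0,0,0],[0,0,0],[0,0,0],[0,0,0],[0,0,0],[0,0,0],[0,0,0],[0,0,0],[0,0,0],[0,0,0]],"gripper":[1,1,1,1,1,1,1,1,1,1]}'
python3 - <<'E'
from h import *
go([.26,-.42,.2],down(-58))
E
```

```text
clock: 4.05
tcp_pos: [0.51, -0.2838, 0.0462]
ee_rot: [-0.0, 0.811, 0.585, -0.0]
contact_force: [0.1, 0.4, 0.9]
finger_gap: 0.0364
clock: 4.88
tcp_pos: [0.5102, -0.2838, 0.1304]
ee_rot: [0.0, 0.811, 0.585, 0.0]
contact_force: [0.0, -0.6, -1.0]
finger_gap: 0.0217
t 4.88 tcp [ 0.5102 -0.2838  0.1304] gap 0.0217 F [ 0.  -0.6 -1. ]
rot units [ 0.   -0.    5.77] | lin before [-8.32 -7.79 -2.79] | lin after [-11.37  -0.68  -2.78]
```

```bash
python3 -m inch '{"linear":[[0,0,-0.7],[0,0,-0.7],[0,0,-0.7],[0,0,0],[0,0,0],[0,0,0],[-0.6,0,0],[-0.95,-0.02,0],[-0.95,-0.02,0],[-0.95,-0.02,0]],"rot":[[0,0,0.96],[0,0,0.96],[0,0,0.96],[0,0,0.96],[0,0,0.96],[0,0,0.96],[0,0,0],[0,0,0],[0,0,0],[0,0,0]],"gripper":[1,1,1,1,1,1,1,1,1,1]}'
python3 -c "
from h import *
go([.245,-.39,.15],down(-57.9))"
```

```text
clock: 5.72
tcp_pos: [0.4351, -0.3289, 0.1818]
ee_rot: [0.0, 0.961, 0.278, -0.0]
contact_force: [0.9, -0.3, -0.3]
finger_gap: 0.0219
t 5.72 tcp [ 0.4351 -0.3289  0.1818] gap 0.0219 F [ 0.9 -0.3 -0.3]
rot units [0.   0.   0.02] | lin before [-7.74 -1.99  1.27] | lin after [-7.74 -1.97  1.27]
```

```bash
python3 -m inch '{"linear":[[-0.95,-0.25,0],[-0.95,-0.25,0],[-0.95,-0.25,0],[-0.95,-0.25,0],[-0.95,-0.25,0],[-0.95,-0.25,0],[-0.9,-0.2,0],[-0.6,-0.2,0],[-0.4,-0.1,0],[0,0,0]],"rot":[[0,0,0],[0,0,0],[0,0,0],[0,0,0],[0,0,0],[0,0,0],[0,0,0],[0,0,0],[0,0,0],[0,0,0]],"gripper":[1,1,1,1,1,1,1,1,1,1]}'
python3 -m inch '{"linear":[[0,0,0],[0,0,0],[0,0,0],[0,0,0],[0,0,0],[0,0,0],[0,0,0],[0,0,0],[0,0,0],[0,0,0]],"rot":[[-0.8,0,0],[-0.8,0,0],[-0.8,0,0],[-0.8,0,0],[-0.8,0,0],[-0.8,0,0],[-0.8,0,0],[-0.8,0,0],[-0.8,0,0],[-0.8,0,0]],"gripper":[1,1,1,1,1,1,1,1,1,1]}'
python3 - <<'E'
from h import *
s,p,R0=tool(); print(np.round(R0.as_matrix(),3)); go([.245,-.39,.032],R0)
im,d=grab_frame("side"); c=cv2.resize(im[180:400,60:400],None,fx=2,fy=2); cv2.imwrite("pics/s2.png",c)
E
```

```text
clock: 6.55
tcp_pos: [0.2472, -0.3873, 0.1818]
ee_rot: [0.0, 0.961, 0.276, -0.0]
contact_force: [0.4, 0.4, -0.1]
finger_gap: 0.022
clock: 7.38
tcp_pos: [0.2606, -0.4027, 0.223]
ee_rot: [0.43, 0.859, 0.247, 0.124]
contact_force: [-0.6, 1.1, -2.1]
finger_gap: 0.0221
[[ 0.847  0.319  0.426]
 [ 0.532 -0.507 -0.678]
 [-0.     0.801 -0.599]]
t 7.38 tcp [ 0.2606 -0.4027  0.223 ] gap 0.0221 F [-0.6  1.1 -2.1]
rot units [0. 0. 0.] | lin before [-0.26 -6.58  3.97] | lin after [-0.26 -6.58  3.97]
```

View pics/s2.png

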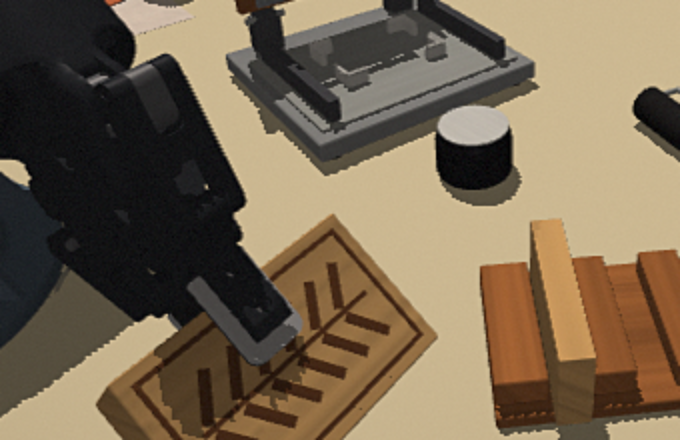

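The dark sprig and border (around (280,340)) face up and outward, so this is the right block with the right tilt. Lowering it.

```bash
python3 -m inch '{"linear":[[0,-0.5,0.37],[0,-0.65,0.485],[0,-0.65,0.485],[0,-0.65,0.485],[0,-0.65,0.485],[0,-0.65,0.485],[0,-0.65,0.485],[0,-0.65,0.485],[0,-0.5,0.37],[0,-0.3,0.22]],"rot":[[0,0,0],[0,0,0],[0,0,0],[0,0,0],[0,0,0],[0,0,0],[0,0,0],[0,0,0],[0,0,0],[0,0,0]],"gripper":[1,1,1,1,1,1,1,1,1,1]}'
python3 - <<'E'
from h import *
s,p,R0=tool(); print(np.round(R0.as_matrix(),3)); go([p[0],p[1],.032],R0)
E
```

```text
clock: 8.27
tcp_pos: [0.2844, -0.4361, 0.1144]
ee_rot: [0.369, 0.888, 0.255, 0.104]
contact_force: [-0.5, -0.1, -0.6]
finger_gap: 0.022
[[ 0.848  0.375  0.373]
 [ 0.53  -0.598 -0.602]
 [-0.003  0.709 -0.706]]
t 8.27 tcp [ 0.2844 -0.4361  0.1144] gap 0.022 F [-0.5 -0.1 -0.6]
rot units [0. 0. 0.] | lin before [ 0.01 -2.34  2.33] | lin after [ 0.01 -2.34  2.33]
```

```bash
python3 - <<'E'
from h import *
s=r.read_state(); print(np.round(s["q"],3))
E
```

```text
[-0.976 -0.161 -1.134 -0.189 -0.028  1.595]
```

```bash
python3 -m inch '{"linear":[[0,0.45,0.45],[0,0.65,0.65],[0,0.65,0.65],[0,0.65,0.65],[0,0.5,0.5],[0,0,0],[0,0,0],[0,0,0],[0,0,0],[0,0,0]],"rot":[[0,0,0],[0,0,0],[0,0,0],[0,0,0],[0,0,0],[-0.5,0,0],[-0.5,0,0],[-0.45,0,0],[0,0,0],[0,0,0]],"gripper":[1,1,1,1,1,1,1,1,1,1]}'
python3 - <<'E'
from h import *
s,p,R0=tool(); print(np.round(R0.as_matrix(),3),np.round(s["q"],3)); go([p[0],p[1],.032],R0)
E
```

```text
clock: 9.1
tcp_pos: [0.3378, -0.5225, 0.1145]
ee_rot: [0.444, 0.853, 0.245, 0.126]
contact_force: [0.4, 0.4, -1.3]
finger_gap: 0.022
[[ 0.849  0.306  0.432]
 [ 0.529 -0.486 -0.696]
 [-0.003  0.819 -0.574]] [-0.984  0.121 -1.118 -0.627 -0.026  1.586]
t 9.10 tcp [ 0.3378 -0.5225  0.1145] gap 0.022 F [ 0.4  0.4 -1.3]
rot units [0. 0. 0.] | lin before [ 0.01 -2.7   1.89] | lin after [ 0.01 -2.7   1.89]
```

```bash
python3 -m inch '{"linear":[[0,-0.2,0.3],[0,-0.4,0.4],[0,-0.4,0.4],[0,-0.4,0.45],[0,-0.4,0.45],[0,-0.3,0.35],[0,-0.1,0.1],[0,0,0],[0,0,0],[0,0,0]],"rot":[[0,0,0],[0,0,0],[0,0,0],[0,0,0],[0,0,0],[0,0,0],[0,0,0],[0,0,0],[0,0,0],[0,0,0]],"gripper":[1,1,1,1,1,1,1,1,1,1]}'
python3 - <<'E'
from h import *
s,p,R0=tool(); print(np.round(R0.as_matrix(),3),np.round(s["q"],3)); go([p[0],p[1],.032],R0)
grab_frame("top");im,d=grab_frame("side"); P=cloud("side",d)
m=(np.hypot(P[...,0]-p[0]-.02,P[...,1]-p[1]+.03)<.09); q=P[m]
# low points of the block: wood colour
b=im[m].astype(int); w=(b[:,2]-b[:,0]>25)&(q[:,2]>.004); print(w.sum(),np.nanpercentile(q[w][:,2],[1,5,50]))
cv2.imwrite("pics/s3.png",cv2.resize(im[200:400,60:460],None,fx=2,fy=2))
E
```

```text
clock: 9.93
tcp_pos: [0.3494, -0.5419, 0.0378]
ee_rot: [0.445, 0.852, 0.244, 0.126]
contact_force: [0.5, -0.4, -0.5]
finger_gap: 0.0218
[[ 0.849  0.304  0.432]
 [ 0.528 -0.484 -0.698]
 [-0.003  0.821 -0.571]] [-0.986  0.411 -1.133 -0.935 -0.025  1.585]
t 9.93 tcp [ 0.3494 -0.5419  0.0378] gap 0.0218 F [ 0.5 -0.4 -0.5]
rot units [0. 0. 0.] | lin before [ 0.   -0.19  0.13] | lin after [ 0.   -0.19  0.13]
0 nan
  return np.nanmean(a, axis, out=out, keepdims=keepdims)
```

View pics/s3.png

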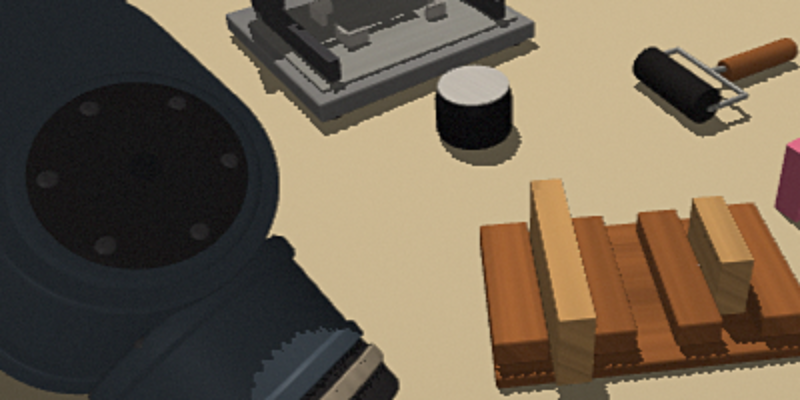

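```bash
python3 -c "
from h import *
for X in([.37,-.58,0],[.4,-.62,0],[.35,-.5,0],[.39,-.53,0]): print(np.round(proj('top',X)),np.round(proj('side',X)))
"
python3 -m inch '{"linear":[[0,0.23,0.33],[0,0.34,0.49],[0,0.34,0.49],[0,0.23,0.33],[0,0,0],[0,0,0],[0,-0.08,0.06],[0,-0.08,0.06],[0,0,0],[0,0,0]],"rot":[[0,0,0],[0,0,0],[0,0,0],[0,0,0],[0,0,0],[0,0,0],[0,0,0],[0,0,0],[0,0,0],[0,0,0]],"gripper":[1,1,1,1,1,1,1,1,1,1]}'
python3 - <<'E'
from h import *
s,p,R0=tool(); print(np.round(R0.as_matrix(),3),np.round(s["q"],3)); go([p[0],p[1],.031],R0)
E
```

```text
[588. 365.] [431. 694.]
[608. 353.] [504. 746.]
[547. 369.] [354. 584.]
[563. 351.] [412. 599.]
clock: 10.87
tcp_pos: [0.3752, -0.5837, 0.0312]
ee_rot: [0.445, 0.853, 0.244, 0.126]
contact_force: [0.5, 0.6, -1.0]
finger_gap: 0.0218
[[ 0.849  0.304  0.432]
 [ 0.528 -0.485 -0.697]
 [-0.003  0.82  -0.573]] [-0.989  0.467 -1.013 -0.87  -0.022  1.583]
t 10.87 tcp [ 0.3752 -0.5837  0.0312] gap 0.0218 F [ 0.5  0.6 -1. ]
rot units [0. 0. 0.] | lin before [ 0.   -0.01  0.  ] | lin after [ 0.   -0.01  0.  ]
```

```bash
python3 -m inch '{"linear":[[0,-0.04,0.03],[0,0,0],[0,0,0],[0,0,0],[0,0,0],[0,0,0],[0,-0.06,-0.08],[0,-0.12,-0.16],[0,-0.17,-0.25],[0,-0.17,-0.25]],"rot":[[0,0,0],[0,0,0],[0,0,0],[0,0,0],[0,0,0],[0,0,0],[0,0,0],[0,0,0],[0,0,0],[0,0,0]],"gripper":[1,0.72,0.7,0.66,0.62,0.6,0.6,0.6,0.6,0.6]}'
python3 - <<'E'
from h import *
s,p,R0=tool(); print(np.round(R0.as_matrix()[:,2],3),np.round(s["q"],3)); go([p[0],p[1],.031],R0)
im,d=grab_frame("wrist"); cv2.imwrite("pics/w2.png",im)
E
```

```text
clock: 11.7
tcp_pos: [0.363, -0.5641, 0.0303]
ee_rot: [0.445, 0.852, 0.244, 0.126]
contact_force: [0.7, -0.8, -0.4]
finger_gap: 0.0344
[ 0.432 -0.697 -0.572] [-0.988  0.453 -1.071 -0.915 -0.023  1.584]
t 11.70 tcp [ 0.363  -0.5641  0.0303] gap 0.0344 F [ 0.7 -0.8 -0.4]
rot units [0. 0. 0.] | lin before [-0.    0.02 -0.02] | lin after [-0.    0.02 -0.02]
```

View pics/w2.png

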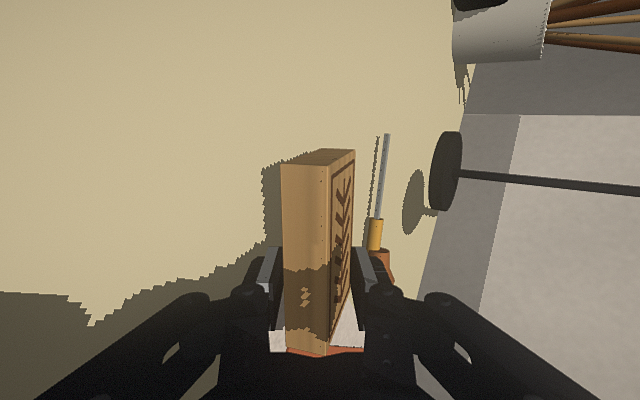

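```bash
python3 -m inch '{"linear":[[0,-0.23,-0.33],[0,-0.3,-0.4],[0,0,0],[0,0,0],[0,0,0],[0,0,0],[0,0,0],[0,0,0],[0,0,0],[0,0,0]],"rot":[[0,0,0],[0,0,0],[0,0,0],[0,0,0],[0,0,0],[0,0,0],[0,0,0],[0,0,0],[0,0,0],[0,0,0]],"gripper":[0.6,0.6,0.6,0.6,0.6,0.6,0.6,0.6,0.6,0.6]}'
python3 - <<'E'
from h import *
s,p,R0=tool(); print(np.round(R0.as_matrix()[:,2],3),np.round(s["q"],3)); go([p[0],p[1],.031],R0)
im,d=grab_frame("wrist"); P=cloud("wrist",d); np.savez("w3.npz",im=im,P=P)
s=silhouettes("wrist","block")
for k in s[:2]:
    q=P[k["region"]]; q=q[~np.isnan(q[:,0])]; print(k["confidence"],k["bbox"],np.round(np.percentile(q,[2,50,98],axis=0),3))
    # local z range along the outward direction
    u=np.array([.53,-.848]); a=q[:,:2]@u
    for lo in np.arange(a.min(),a.max(),.01):
        w=(a>=lo)&(a<lo+.01); print(round(lo,3),w.sum(),np.round(np.percentile(q[w,2],[2,98]),3))
E
```

```text
clock: 12.58
tcp_pos: [0.3517, -0.5459, 0.03]
ee_rot: [0.445, 0.852, 0.244, 0.126]
contact_force: [-0.5, 0.1, -0.8]
finger_gap: 0.0341
[ 0.432 -0.697 -0.572] [-0.987  0.44  -1.124 -0.956 -0.024  1.584]
t 12.58 tcp [ 0.3517 -0.5459  0.03  ] gap 0.0341 F [-0.5  0.1 -0.8]
rot units [0. 0. 0.] | lin before [-0.    0.03 -0.02] | lin after [-0.    0.03 -0.02]
0.94 [321.0, 235.7, 88.6, 183.3] [[ 0.318 -0.601  0.003]
 [ 0.373 -0.557  0.023]
 [ 0.42  -0.523  0.024]]
0.651 6565 [0.002 0.024]
0.661 1680 [0.011 0.024]
0.671 1427 [0.011 0.024]
0.681 1278 [0.011 0.024]
0.691 1016 [0.01  0.024]
0.701 737 [0.007 0.024]
0.711 357 [0.009 0.024]Traceback (most recent call last):
  File "<stdin>", line 10, in <module>
    return _quantile_unchecked(
        a, q, axis, out, overwrite_input, method, keepdims, weights)
    return _ureduce(a,
                    func=_quantile_ureduce_func,
    ...<5 lines>...
                    overwrite_input=overwrite_input,
                    method=method)
    r = func(a, **kwargs)
    result = _quantile(arr,
                       quantiles=q,
    ...<2 lines>...
                       out=out,
                       weights=wgt)
    slices_having_nans = np.isnan(arr[-1, ...])
                                  ~~~^^^^^^^^^
IndexError: index -1 is out of bounds for axis 0 with size 0
```

The block's visible face lies at z = 0.024 over its whole 65 mm width, so it is flat and face up, with the finger just clear of it. Lifting away and straightening the tool.

```bash
python3 -m inch '{"linear":[[0,0.2,-0.2],[0,0.4,-0.3],[0,0.5,-0.4],[0,0.5,-0.5],[0,0.5,-0.6],[0,0.4,-0.7],[0,0.3,-0.7],[0,0.2,-0.7],[0,0.1,-0.7],[0,0.0,-0.6]],"rot":[[0.8,0,0],[0.8,0,0],[0.8,0,0],[0.8,0,0],[0.8,0,0],[0.8,0,0],[0.8,0,0],[0.8,0,0],[0.8,0,0],[0.8,0,0]],"gripper":[0.6,0.6,0.5,0.4,0.3,0.2,0.1,0,0,0]}'
python3 - <<'E'
from h import *
s,p,R0=tool(); print(np.round(R0.as_matrix(),3),np.round(s["q"],3))
for n in("wrist","top"):
    im,d=grab_frame(n); P=cloud(n,d)
    ss=silhouettes(n,"block")
    for k in ss[:3]:
        q=P[k["region"]]; q=q[(abs(q[:,2]-.023)<.004)]
        if len(q)>50: print(n,round(k["confidence"],2),np.round(k["bbox"]),len(q),cv2.minAreaRect(q[:,:2].astype(np.float32)*1000),np.round(np.percentile(q[:,2],[3,97]),4))
    if n=="wrist": cv2.imwrite("pics/w4.png",im)
go([.37,-.58,.1],down(-58))
E
```

```text
clock: 13.52
tcp_pos: [0.3467, -0.5369, 0.1145]
ee_rot: [0.184, 0.944, 0.27, 0.051]
contact_force: [1.0, 0.4, 0.1]
finger_gap: 0.0856
[[ 0.849  0.491  0.196]
 [ 0.528 -0.786 -0.32 ]
 [-0.003  0.376 -0.927]] [-0.992  0.233 -0.402  0.551 -0.011  1.59 ]
wrist 0.87 [322. 200.  81. 129.] 8278 ((371.8829345703125, -575.5408325195312), (100.33307647705078, 65.74358367919922), 31.864458084106445) [0.0239 0.0268]
top 0.73 [449. 173.  21.  54.] 54 ((713.96875, -240.17430114746094), (99.22402954101562, 19.262062072753906), 20.500728607177734) [0.0192 0.0267]
top 0.67 [587. 361.  54.  57.] 1525 ((376.9254455566406, -571.84423828125), (91.76124572753906, 66.82190704345703), 31.894739151000977) [0.0196 0.0254]
t 13.72 tcp [ 0.3474 -0.538   0.1128] gap 0.0855 F [-0.1 -0.2 -0.6]
rot units [ 3.25  0.03 -0.01] | lin before [-0.12  1.57  1.2 ] | lin after [-0.12  1.91  0.51]
```

View pics/w4.png

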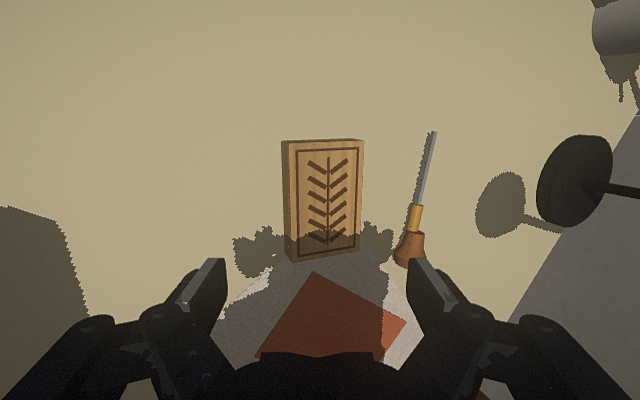

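Block is at (0.372, -0.5755) with its long side at 31.9°, sprig up (wrist picture (322,200)). The graver on the right at (425,180) is well clear of the finger line. Straightening the tool and moving above the block.

```bash
python3 -m inch '{"linear":[[0,0,0],[0,0,0],[0,0,0],[0,0,0],[0.04,0.6,0],[0,0.6,0.2],[0,0.6,0.4],[0,0,0.6],[0,0,0.6],[0,0,0.4]],"rot":[[0.8,0,0],[0.8,0,0],[0.85,0,0],[0.8,0,0],[0,0,0],[0,0,0],[0,0,0],[0,0,0],[0,0,0],[0,0,0]],"gripper":[0,0,0,0,0,0,0,0,0,0]}'
python3 - <<'E'
from h import *
go([.372,-.5755,.004],down(-58.1))
E
```

```text
clock: 14.55
tcp_pos: [0.3717, -0.5755, 0.0552]
ee_rot: [0.009, 0.961, 0.275, 0.001]
contact_force: [-0.0, 0.7, 0.0]
finger_gap: 0.0855
t 14.55 tcp [ 0.3717 -0.5755  0.0552] gap 0.0855 F [-0.   0.7  0. ]
rot units [0.15 0.02 0.  ] | lin before [ 0.01 -0.03  2.05] | lin after [0.01 0.01 2.05]
```

```bash
python3 -m inch '{"linear":[[0,0,0.5],[0,0,0.6],[0,0,0.5],[0,0,0.3],[0,0,0.13],[0,0,0],[0,0,0],[0,0,0],[0,0,0],[0,0,0]],"rot":[[0.15,0,0],[0,0,0],[0,0,0],[0,0,0],[0,0,0],[0,0,0],[0,0,0],[0,0,0],[0,0,0],[0,0,0]],"gripper":[0,0,0,0,0,0.2,1,1,1,1]}'
python3 -m inch '{"linear":[[0,0,0],[0,0,0],[0,0,-0.2],[0,0,-0.5],[0,0,-0.8],[0,0,-0.9],[0,0,-0.9],[0,0,-0.9],[0,0,-0.9],[0,0,-0.9]],"rot":[[0,0,0],[0,0,0],[0,0,0],[0,0,0],[0,0,0],[0,0,0],[0,0,0],[0,0,0],[0,0,0],[0,0,0]],"gripper":[1,1,1,1,1,1,1,1,1,1]}'
python3 - <<'E'
from h import *
u=np.array([-.233,.972])
go([.455,.157,.15],down(103.5))
go([.455,.157,.15],down(-76.5))
print(np.round(r.read_state()["q"],2))
E
```

```text
clock: 15.38
tcp_pos: [0.3727, -0.5772, 0.009]
ee_rot: [0.002, 0.961, 0.275, -0.001]
contact_force: [0.3, 0.4, 6.3]
finger_gap: 0.0631
clock: 16.22
tcp_pos: [0.3724, -0.576, 0.1595]
ee_rot: [0.001, 0.961, 0.275, -0.001]
contact_force: [-0.2, -0.6, -1.2]
finger_gap: 0.0631
t 16.22 tcp [ 0.3724 -0.576   0.1595] gap 0.0631 F [-0.2 -0.6 -1.2]
rot units [ -0.03   0.03 -23.5 ] | lin before [ 18.3  -23.15   0.28] | lin after [-10.06  27.74   0.38]
t 16.22 tcp [ 0.3724 -0.576   0.1595] gap 0.0631 F [-0.2 -0.6 -1.2]
rot units [0.02 0.02 2.68] | lin before [ 18.3  -23.15   0.28] | lin after [ 10.06 -27.74   0.38]
[-1.    0.63  0.41  1.35 -0.    1.59]
```

```bash
python3 -m inch '{"linear":[[0,0,0],[0,0,0],[0,0,0],[0,0,0],[0,0,0],[0,0,0],[0,0,0],[0,0,0],[0,0,0],[0,0,0]],"rot":[[0,0,-0.6],[0,0,-1],[0,0,-1],[0,0,-1],[0,0,-1],[0,0,-1],[0,0,-1],[0,0,-1],[0,0,-1],[0,0,-1]],"gripper":[1,1,1,1,1,1,1,1,1,1]}'
python3 -m inch '{"linear":[[0,0,0],[0,0,0],[0,0,0],[0,0,0],[0,0,0],[0,0,0],[0,0,0],[0,0,0],[0,0,0],[0,0,0]],"rot":[[0,0,-1],[0,0,-1],[0,0,-1],[0,0,-1],[0,0,-1],[0,0,-1],[0,0,-1],[0,0,-1],[0,0,-1],[0,0,-1]],"gripper":[1,1,1,1,1,1,1,1,1,1]}'
python3 - <<'E'
from h import *
go([.455,.157,.16],down(103.5))
E
```

```text
clock: 17.05
tcp_pos: [0.3725, -0.5762, 0.1583]
ee_rot: [0.001, 0.654, 0.756, -0.002]
contact_force: [0.3, 0.9, -1.0]
finger_gap: 0.0625
clock: 17.88
tcp_pos: [0.3725, -0.5762, 0.1583]
ee_rot: [-0.0, 0.113, 0.994, -0.002]
contact_force: [0.4, -0.5, -0.9]
finger_gap: 0.063
t 17.88 tcp [ 0.3725 -0.5762  0.1583] gap 0.063 F [ 0.4 -0.5 -0.9]
rot units [-0.03 -0.01 -3.85] | lin before [ 3.38 29.32 -0.17] | lin after [-10.05  27.75  -0.07]
```

```bash
python3 -m inch '{"linear":[[0,0,0],[0,0,0],[0,0,0],[0,0,0],[-0.2,0.55,0],[-0.33,0.92,0],[-0.33,0.92,0],[-0.33,0.92,0],[-0.33,0.92,0],[-0.33,0.92,0]],"rot":[[0,0,-0.96],[0,0,-0.96],[0,0,-0.96],[0,0,-0.96],[0,0,0],[0,0,0],[0,0,0],[0,0,0],[0,0,0],[0,0,0]],"gripper":[1,1,1,1,1,1,1,1,1,1]}'
python3 -m inch '{"linear":[[-0.33,0.92,0],[-0.33,0.92,0],[-0.33,0.92,0],[-0.33,0.92,0],[-0.33,0.92,0],[-0.33,0.92,0],[-0.33,0.92,0],[-0.33,0.92,0],[-0.33,0.92,0],[-0.33,0.92,0]],"rot":[[0,0,0],[0,0,0],[0,0,0],[0,0,0],[0,0,0],[0,0,0],[0,0,0],[0,0,0],[0,0,0],[0,0,0]],"gripper":[1,1,1,1,1,1,1,1,1,1]}'
python3 -m inch '{"linear":[[-0.33,0.92,0],[-0.33,0.92,0],[-0.33,0.92,0],[-0.33,0.92,0],[-0.33,0.92,0],[-0.33,0.92,0],[-0.33,0.92,0],[-0.33,0.92,0],[-0.3,0.8,0],[-0.15,0.4,0]],"rot":[[0,0,0],[0,0,0],[0,0,0],[0,0,0],[0,0,0],[0,0,0],[0,0,0],[0,0,0],[0,0,0],[0,0,0]],"gripper":[1,1,1,1,1,1,1,1,1,1]}'
python3 - <<'E'
from h import *
go([.455,.157,.16],down(103.5))
im,d=grab_frame("wrist"); P=cloud("wrist",d); np.savez("w5.npz",im=im,P=P); cv2.imwrite("pics/w5.png",im)
for k in silhouettes("wrist","block")[:2]: print(k["confidence"],np.round(k["bbox"]))
for k in spot_point("wrist","press_bed")[:2]: print(k)
E
```

```text
clock: 18.72
tcp_pos: [0.3884, -0.4391, 0.1579]
ee_rot: [-0.001, -0.114, 0.994, -0.002]
contact_force: [0.6, 0.1, -0.5]
finger_gap: 0.063
clock: 19.55
tcp_pos: [0.4169, -0.1965, 0.1571]
ee_rot: [-0.001, -0.114, 0.994, -0.002]
contact_force: [1.1, 0.4, -1.0]
finger_gap: 0.0631
clock: 20.38
tcp_pos: [0.444, 0.0302, 0.1563]
ee_rot: [-0.001, -0.114, 0.993, -0.001]
contact_force: [0.3, 0.2, -2.0]
finger_gap: 0.063
t 20.38 tcp [0.444  0.0302 0.1563] gap 0.063 F [ 0.3  0.2 -2. ]
rot units [-0.02 -0.01 -0.05] | lin before [-1.58  4.84 -0.16] | lin after [-1.61  4.83 -0.15]
0.69 [317. 262. 147. 201.]
{'point': [447.8, 234.5], 'confidence': 0.87}
```

View pics/w5.png

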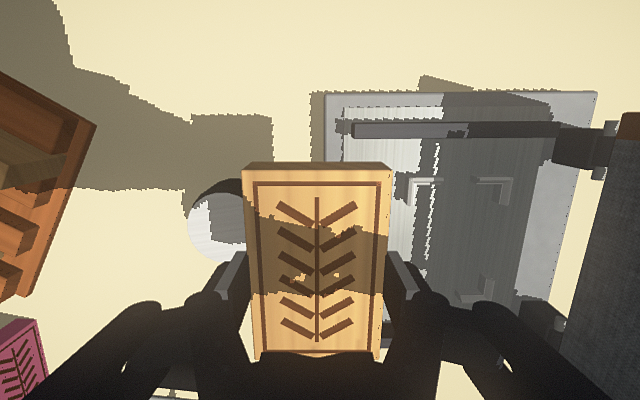

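The wrist view shows the block square in the jaws with its sprig up at (317,262), the bed corners at (425,185), (490,190) and (475,290), and the platen still open. Now measuring the block in the hand against the bed.

```bash
python3 - <<'E'
from h import *
s,p,R0=tool()
z=np.load("w5.npz"); P=z["P"]
k=silhouettes("wrist","block")[0]["region"]; q=P[k]; q=q[~np.isnan(q[:,0])]; zt=np.median(q[:,2]); f=q[abs(q[:,2]-zt)<.006]
print("face z",zt,"tcp z",p[2]); rc=cv2.minAreaRect(f[:,:2].astype(np.float32)*1000); print("block rect",rc)
A=np.c_[f[:,:2]-f[:,:2].mean(0),np.ones(len(f))]; c=np.linalg.lstsq(A,f[:,2],rcond=None)[0]; print("tilt",np.round(c[:2],3))
print("block centre rel tcp in tool",np.round(R0.inv().apply(np.r_[np.array(rc[0])/1000,zt]-p),4))
x=np.array([-.2334,.9724]); y=np.array([-.9724,-.2334])
for n in("wrist","top"):
    Q=P if n=="wrist" else np.load("top.npz")["P"]
    d=Q[...,:2]-[.455,.157]; X=d@x; Y=d@y
    for nm,m in(("corners",(abs(Q[...,2]-.046)<.006)&(abs(X)<.06)&(abs(Y)<.075)),("bearers",(abs(Q[...,2]-.0535)<.005)&(abs(X)<.12)&(abs(Y)<.115)),("base",(abs(Q[...,2]-.03)<.004)&(abs(X)<.13)&(abs(Y)<.15))):
        v=np.c_[X[m],Y[m]]*1000
        print(n,nm,m.sum(),"x",np.round(np.percentile(v[:,0],[0.5,5,95,99.5]),1),"y",np.round(np.percentile(v[:,1],[0.5,5,95,99.5]),1),"rect",[np.round(t,1) for t in cv2.minAreaRect(Q[m][:,:2].astype(np.float32)*1000)])
        if nm=="corners":
            nl,l,st,ce=cv2.connectedComponentsWithStats(m.astype(np.uint8))
            for i in range(1,nl):
                if st[i,4]>25: w=l==i; print("  ",st[i,4],"x",np.round(1000*np.percentile(X[w],[1,99]),1),"y",np.round(1000*np.percentile(Y[w],[1,99]),1))
E
```

```text
face z 0.17053258802429558 tcp z 0.1560725009701362
block rect ((442.1766357421875, 30.95488739013672), (100.02949523925781, 65.38103485107422), 13.209054946899414)
tilt [-0.001 -0.006]
block centre rel tcp in tool [ 0.001   0.0028 -0.0145]
wrist corners 1351 x [-41.9 -41.1  43.5  45.1] y [-58.8 -56.7  61.3  61.9] rect [array([453.3, 158.5]), array([121.9,  88. ]), np.float64(13.8)]
   414 x [-42.  -14.1] y [37.9 61.9]
   509 x [16.3 45. ] y [37.7 61.8]
   428 x [16.4 45.2] y [-59.  -35.4]
wrist bearers 4105 x [-90.1 -81.1  87.4 107.3] y [-102.3  -77.7  106.1  106.7] rect [array([439.1, 170. ]), array([214.2, 190. ]), np.float64(21.1)]
wrist base 34451 x [-109.9  -89.7  104.8  113.8] y [-80.3 -52.3 124.3 129.3] rect [array([437.1, 154.2]), array([224.7, 228.7]), np.float64(13.7)]
top corners 310 x [-42.4 -41.   43.3  45.1] y [-61.7 -60.2  59.7  60.4] rect [array([455.5, 158.3]), array([123. ,  87.9]), np.float64(13.6)]
   73 x [-42.1 -14.3] y [-61.7 -38. ]
   84 x [16.2 45.1] y [-61.6 -37.7]
   75 x [-42.4 -14.4] y [36.7 60.4]
   78 x [16. 45.] y [36.8 60.5]
top bearers 1023 x [-89.8 -82.3  66.1  87.1] y [-106.3 -104.9  104.4  105.4] rect [array([455.4, 158. ]), array([212.3, 183.1]), np.float64(13.5)]
top base 9688 x [-111.4  -98.1   84.8  100.6] y [-127.  -113.3  114.3  126.6] rect [array([455.3, 157.2]), array([258.3, 227.5]), np.float64(13.5)]
```

```bash
python3 -m inch '{"linear":[[-0.3,0.85,0],[-0.3,0.85,0],[-0.3,0.85,0],[-0.3,0.9,0],[-0.3,0.9,0],[-0.13,0.5,0.3],[0,0,0.8],[0,0,0.9],[0,0,0.8],[0,0,0.4]],"rot":[[0,0,0],[0,0,0],[0,0,0],[0,0,0],[0,0,0],[0,0,0],[0,0,0],[0,0,0],[0,0,0],[0,0,0]],"gripper":[1,1,1,1,1,1,1,1,1,1]}'
python3 - <<'E'
from h import *
go([.4553,.1578,.0395],down(103.5))
im,d=grab_frame("wrist"); P=cloud("wrist",d)
x=np.array([-.2334,.9724]); y=np.array([-.9724,-.2334])
q=P[silhouettes("wrist","block")[0]["region"]]; q=q[~np.isnan(q[:,0])]; zt=np.median(q[:,2]); f=q[abs(q[:,2]-zt)<.005]
rc=cv2.minAreaRect(f[:,:2].astype(np.float32)*1000); print("zt",zt,rc)
d=P[...,:2]-[.455,.157]; X=d@x; Y=d@y; b=np.array(rc[0])/1000-[.455,.157]; print("block in bed x,y",b@x*1000,b@y*1000)
m=(abs(P[...,2]-.046)<.006)&(abs(X)<.06)&(abs(Y)<.075); nl,l,st,ce=cv2.connectedComponentsWithStats(m.astype(np.uint8))
for i in range(1,nl):
    if st[i,4]>40: w=l==i; print("  ",st[i,4],"x",np.round(1000*np.percentile(X[w],[1,99]),1),"y",np.round(1000*np.percentile(Y[w],[1,99]),1))
E
```

```text
clock: 21.42
tcp_pos: [0.4552, 0.1539, 0.0735]
ee_rot: [-0.002, -0.113, 0.994, -0.002]
contact_force: [-0.5, -0.2, -0.8]
finger_gap: 0.0631
t 21.42 tcp [0.4552 0.1539 0.0735] gap 0.0631 F [-0.5 -0.2 -0.8]
rot units [-0.03 -0.04 -0.07] | lin before [-0.05  0.16  1.36] | lin after [-0.04  0.15  1.36]
zt 0.11279658804370417 ((388.4551696777344, 231.46653747558594), (120.39804077148438, 6.900784969329834), 11.860437393188477)
block in bed x,y 87.94282443847656 47.32770315856938
   999 x [16.1 44.6] y [38.9 62.5]
   796 x [-42.4 -14.1] y [48.9 62.5]
   142 x [39.8 44.6] y [-59.6 -42.9]
```

```bash
python3 - <<'E'
from h import *
s,p,R0=tool()
im,d=grab_frame("wrist"); P=cloud("wrist",d)
x=np.array([-.2334,.9724]); y=np.array([-.9724,-.2334])
D=P[...,:2]-[.455,.157]; X=D@x; Y=D@y
m=(abs(P[...,2]-.0875)<.004)&(abs(X)<.06)&(abs(Y)<.07); nl,l,st,ce=cv2.connectedComponentsWithStats(m.astype(np.uint8)); i=1+np.argmax(st[1:,4]); w=l==i
print(st[i],"z",np.median(P[w][:,2]),"x",np.round(1000*np.percentile(X[w],[.5,99.5]),1),"y",np.round(1000*np.percentile(Y[w],[.5,99.5]),1),cv2.minAreaRect(P[w][:,:2].astype(np.float32)*1000))
print("tcp in bed",(p[:2]-[.455,.157])@x*1000,(p[:2]-[.455,.157])@y*1000)
E
```

```text
[  233   166   168   194 25865] z 0.08990129142141493 x [-34.1  30.3] y [-44.6  51.2] ((454.05584716796875, 154.6201629638672), (100.040283203125, 76.71808624267578), 13.06864070892334)
tcp in bed -2.8637452989989236 0.5600290498019694
```

Block and corners agree once it shifts +3.2 mm along the press x axis, with nothing needed along y. Inserting and releasing.

```bash
python3 -m inch '{"linear":[[0,0.13,0],[0,0,0.2],[0,0,0.3],[0,0,0.3],[0,0,0.25],[0,0,0.15],[0,0,0.1],[0,0,0.05],[0,0,0],[0,0,0]],"rot":[[0,0,0],[0,0,0],[0,0,0],[0,0,0],[0,0,0],[0,0,0],[0,0,0],[0,0,0],[0,0,0],[0,0,0]],"gripper":[1,1,1,1,1,1,1,1,1,1]}'
python3 - <<'E'
from h import *
go([.4553,.1578,.0395],down(103.5))
E
```

```text
clock: 22.4
tcp_pos: [0.4553, 0.1584, 0.0419]
ee_rot: [-0.001, -0.114, 0.994, -0.002]
contact_force: [-0.5, 0.2, -1.6]
finger_gap: 0.0633
t 22.40 tcp [0.4553 0.1584 0.0419] gap 0.0633 F [-0.5  0.2 -1.6]
rot units [-0.02 -0.02 -0.06] | lin before [ 0.01 -0.02  0.09] | lin after [ 0.01 -0.02  0.09]
```

```bash
python3 -m inch '{"linear":[[0,0,0.07],[0,0,0.05],[0,0,0],[0,0,0],[0,0,0],[0,0,0],[0,0,0],[0,0,-0.2],[0,0,-0.4],[0,0,-0.6]],"rot":[[0,0,0],[0,0,0],[0,0,0],[0,0,0],[0,0,0],[0,0,0],[0,0,0],[0,0,0],[0,0,0],[0,0,0]],"gripper":[1,1,1,0.1,0,0,0,0,0,0]}'
python3 -m inch '{"linear":[[0,0,-0.9],[0,0,-0.9],[0,0,-0.9],[0,0,-0.9],[0,-0.3,-0.9],[0,-0.6,-0.9],[0,-0.9,-0.5],[0,-0.9,-0.5],[0,-0.9,-0.5],[0,-0.6,-0.3]],"rot":[[0,0,0],[0,0,0],[0,0,0],[0,0,0],[0,0,0],[0,0,0],[0,0,0],[0,0,0],[0,0,0],[0,0,0]],"gripper":[0,0,0,0,0,0,0.2,0.4,0.5,0.5]}'
python3 - <<'E'
from h import *
s,p,R0=tool(); print(p)
x=np.array([-.2334,.9724]); y=np.array([-.9724,-.2334])
for n in("top","wrist","side"):
    im,d=grab_frame(n); P=cloud(n,d); np.savez(n+"6.npz",im=im,P=P); cv2.imwrite(f"pics/{n}6.png",im)
    D=P[...,:2]-[.4553,.1583]; X=D@x; Y=D@y
    m=(abs(P[...,2]-.0535)<.0035)&(abs(X)<.045)&(abs(Y)<.065); nl,l,st,ce=cv2.connectedComponentsWithStats(m.astype(np.uint8))
    if nl>1:
        i=1+np.argmax(st[1:,4]); w=l==i; f=P[w]
        c=np.linalg.lstsq(np.c_[f[:,:2]-f[:,:2].mean(0),np.ones(len(f))],f[:,2],rcond=None)[0]
        print(n,st[i].tolist(),"z,tilt",np.round(c[[2,0,1]],4),"x",np.round(1000*np.percentile(X[w],[.5,99.5]),1),"y",np.round(1000*np.percentile(Y[w],[.5,99.5]),1),cv2.minAreaRect(f[:,:2].astype(np.float32)*1000))
    # bar: highest points over the press
    q=P[(P[...,2]>.275)&(P[...,2]<.32)&(X>.05)&(X<.25)&(abs(Y)<.1)]
    if len(q)>20:
        D=q[:,:2]-[.4553,.1583]; print(" bar",len(q),"X",np.round(1000*np.percentile(D@x,[1,50,99]),1),"Y",np.round(1000*np.percentile(D@y,[1,50,99]),1),"Z",np.round(np.percentile(q[:,2],[1,50,99]),4))
    print([ (np.round(k["point"]),round(k["confidence"],2)) for k in spot_point(n,"platen_bar")[:2]])
E
```

```text
clock: 23.23
tcp_pos: [0.4546, 0.1582, 0.0689]
ee_rot: [-0.002, -0.114, 0.994, -0.002]
contact_force: [-0.2, -0.1, 0.1]
finger_gap: 0.0853
clock: 24.07
tcp_pos: [0.4796, 0.0552, 0.2514]
ee_rot: [0.0, -0.113, 0.994, -0.002]
contact_force: [-0.0, 0.1, 0.7]
finger_gap: 0.0429
[0.47961829 0.05519243 0.25143245]
[]
wrist [380, 133, 65, 87, 4994] z,tilt [ 0.0523 -0.0018  0.0013] x [-30.6  33.6] y [-46.7  52. ] ((452.5925598144531, 159.29498291015625), (99.42548370361328, 65.24554443359375), 13.197531700134277)
[]
side [221, 187, 55, 25, 680] z,tilt [0.0529 0.0003 0.009 ] x [-35.9  30.6] y [-48.4  51. ] ((454.83843994140625, 155.79632568359375), (100.95196533203125, 67.59954071044922), 13.145807266235352)
 bar 434 X [ 97.9 101.5 107.3] Y [-65.3   7.   68.2] Z [0.2766 0.2939 0.2997]
[(array([215.,  78.]), 0.74)]
```

View pics/wrist6.png

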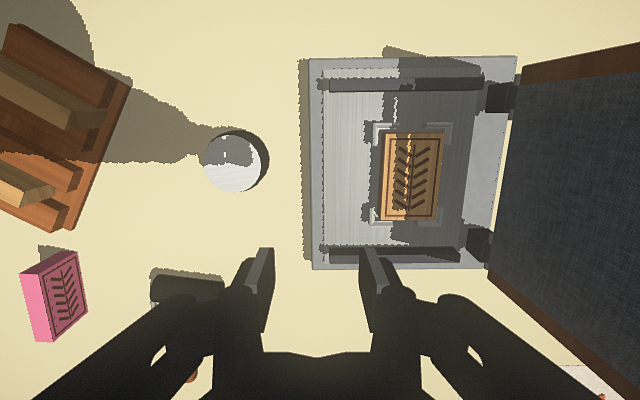

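The block is flat, sprig up, face at 0.0525 m, inside all four corners at (410,175). Next I'll locate the bar in the first top picture.

```bash
python3 - <<'E'
from h import *
x=np.array([-.2334,.9724]); y=np.array([-.9724,-.2334])
for n in("top.npz","side.npz","side6.npz"):
    P=np.load(n)["P"]; D=P[...,:2]-[.4553,.1583]; X=D@x; Y=D@y
    for lo,hi in((.10,.13),(.2,.23),(.23,.25),(.26,.28),(.285,.305)):
        m=(P[...,2]>lo)&(P[...,2]<hi)&(X>.03)&(X<.25)&(abs(Y)<(.05 if lo>.25 else .08))
        if m.sum()>5: print(n,lo,m.sum(),"X",np.round(1000*np.percentile(X[m],[2,50,98]),1),"Y",np.round(1000*np.percentile(Y[m],[2,98])),"Z",np.round(np.percentile(P[m][:,2],[2,50,98]),4))
go([.4553+.105*x[0],.1583+.105*x[1],.34],down(103.5))
E
```

```text
top.npz 0.1 473 X [85.7 87.3 88.9] Y [-76.  77.] Z [0.1006 0.1151 0.1294]
top.npz 0.2 661 X [92.  93.6 95. ] Y [-77.  78.] Z [0.2013 0.2154 0.2294]
top.npz 0.23 646 X [ 93.9  95.5 100.4] Y [-76.  77.] Z [0.2304 0.243  0.2498]
top.npz 0.285 560 X [102.2 106.8 113.7] Y [-48.  48.] Z [0.2928 0.2973 0.3004]
side.npz 0.1 839 X [81.5 84.7 88.2] Y [-76.  77.] Z [0.1007 0.1151 0.1296]
side.npz 0.2 967 X [87.9 91.  94.2] Y [-76.  77.] Z [0.2007 0.2151 0.2293]
side.npz 0.23 679 X [89.5 92.6 95.8] Y [-75.  78.] Z [0.2303 0.24   0.2497]
side.npz 0.285 270 X [ 98.  101.3 106.6] Y [-48.  48.] Z [0.2881 0.2947 0.2996]
side6.npz 0.1 853 X [81.4 84.7 87.7] Y [-76.  77.] Z [0.1006 0.115  0.1292]
side6.npz 0.2 971 X [87.8 90.8 94.2] Y [-76.  77.] Z [0.2005 0.2151 0.2294]
side6.npz 0.23 689 X [89.2 92.6 95.9] Y [-76.  78.] Z [0.2303 0.2404 0.2498]
side6.npz 0.285 274 X [ 98.7 101.4 106.3] Y [-49.  48.] Z [0.2883 0.2947 0.2996]
t 24.37 tcp [0.4788 0.0574 0.2489] gap 0.0428 F [0.9 0.5 0.1]
rot units [-0.02 -0.02 -0.06] | lin before [ 0.04  8.34 -3.66] | lin after [-0.03  8.35 -3.64]
```

```bash
python3 -m inch '{"linear":[[0,0.2,-0.9],[0,0.7,-0.9],[0,0.9,-0.9],[0,0.9,-0.9],[0,0.95,-0.1],[0,0.95,0],[0,0.95,0],[0,0.95,0],[0,0.95,0],[0,0.9,0]],"rot":[[0,0,0],[0,0,0],[0,0,0],[0,0,0],[0,0,0],[0,0,0],[0,0,0],[0,0,0],[0,0,0],[0,0,0]],"gripper":[0.5,0.5,0.5,0.5,0.5,0.5,0.5,0.5,0.5,0.5]}'
python3 - <<'E'
from h import *
x=np.array([-.2334,.9724])
go([.4553+.1075*x[0],.1583+.1075*x[1],.275],down(103.5))
im,d=grab_frame("wrist"); P=cloud("wrist",d); cv2.imwrite("pics/w7.png",im)
y=np.array([-.9724,-.2334]); D=P[...,:2]-[.4553,.1583]; X=D@x; Y=D@y
m=(P[...,2]>.285)&(P[...,2]<.305)&(X>.08)&(X<.14)&(abs(Y)<.08)
if m.sum()>5: print(m.sum(),"X",np.round(1000*np.percentile(X[m],[2,50,98]),1),"Y",np.round(1000*np.percentile(Y[m],[1,99])),"Z",np.round(np.percentile(P[m][:,2],[2,50,98]),4))
E
```

```text
clock: 25.2
tcp_pos: [0.431, 0.2623, 0.3407]
ee_rot: [-0.001, -0.114, 0.993, -0.002]
contact_force: [0.3, -1.3, 0.6]
finger_gap: 0.0429
t 25.20 tcp [0.431  0.2623 0.3407] gap 0.0429 F [ 0.3 -1.3  0.6]
rot units [-0.02 -0.02 -0.05] | lin before [0.02 0.04 2.63] | lin after [0.03 0.03 2.63]
3598 X [105.8 111.4 117.2] Y [-64.  69.] Z [0.2942 0.2984 0.3001]
```

View pics/w7.png

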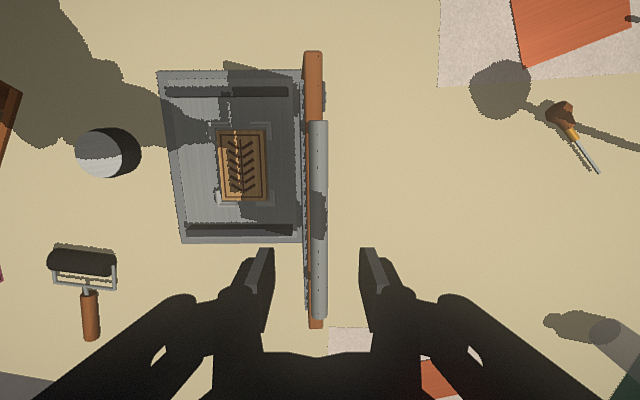

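The bar (column 318, rows 120-320) lies between the jaws. Going down and gripping it.

```bash
python3 -m inch '{"linear":[[0,0.08,0.5],[0,0,0.7],[0,0,0.7],[0,0,0.5],[0,0,0.2],[0,0,0],[0,0,0],[0,0,0],[0,0,0],[0,0,0]],"rot":[[0,0,0],[0,0,0],[0,0,0],[0,0,0],[0,0,0],[0,0,0],[0,0,0],[0,0,0],[0,0,0],[0,0,0]],"gripper":[0.5,0.5,0.5,0.5,0.5,0.8,1,1,1,1]}'
cat > arc.py <<'E'
from h import *
import sys
x=np.array([-.2334,.9724]); s,p,R0=tool(); X=(p[:2]-[.4553,.1583])@x-.095; Z=p[2]+.019-.066
th=np.arctan2(Z,-X); rad=np.hypot(X,Z); print("t",round(s["clock"],2),"theta",round(th,3),"rad",round(rad,4),"gap",round(s["finger_gap"],4),"F",np.round(s["contact_force"],1),"tilt",np.round(R0.as_matrix()[2],3))
t=th
for i in range(10):
    n=max(t-float(sys.argv[1]),0); q=.228
    if i==0: a=np.array([X,Z])
    b=np.array([-q*np.cos(n),q*np.sin(n)]); d=(b-a)/.025; print([0,round(d[0],2),round(-d[1],2)],round(n,2)); a=b; t=n
E
python3 arc.py .09
```

```text
clock: 26.08
tcp_pos: [0.4317, 0.2624, 0.2768]
ee_rot: [-0.0, -0.114, 0.994, -0.001]
contact_force: [-4.6, -0.3, 7.2]
finger_gap: 0.0099
t 26.08 theta 1.622 rad 0.2301 gap 0.0099 F [-4.6 -0.3  7.2] tilt [ 0.001 -0.002 -1.   ]
[0, np.float64(-0.82), np.float64(0.08)] 1.53
[0, np.float64(-0.82), np.float64(0.07)] 1.44
[0, np.float64(-0.81), np.float64(0.14)] 1.35
[0, np.float64(-0.79), np.float64(0.21)] 1.26
[0, np.float64(-0.77), np.float64(0.28)] 1.17
[0, np.float64(-0.74), np.float64(0.35)] 1.08
[0, np.float64(-0.71), np.float64(0.42)] 0.99
[0, np.float64(-0.67), np.float64(0.48)] 0.9
[0, np.float64(-0.62), np.float64(0.54)] 0.81
[0, np.float64(-0.57), np.float64(0.59)] 0.72
```

```bash
python3 -m inch '{"linear":[[0,-0.45,-0.01],[0,-0.82,0.03],[0,-0.82,0.1],[0,-0.81,0.17],[0,-0.79,0.24],[0,-0.76,0.31],[0,-0.73,0.38],[0,-0.7,0.45],[0,-0.65,0.51],[0,-0.6,0.57]],"rot":[[0,0,0],[0,0,0],[0,0,0],[0,0,0],[0,0,0],[0,0,0],[0,0,0],[0,0,0],[0,0,0],[0,0,0]],"gripper":[1,1,1,1,1,1,1,1,1,1]}'
python3 arc.py .08
```

```text
clock: 26.92
tcp_pos: [0.4738, 0.0882, 0.2082]
ee_rot: [0.001, -0.114, 0.994, -0.001]
contact_force: [12.4, 15.7, -12.9]
finger_gap: 0.0099
t 26.92 theta 0.766 rad 0.2325 gap 0.0099 F [ 12.4  15.7 -12.9] tilt [-0.002 -0.002 -1.   ]
[0, np.float64(-0.36), np.float64(0.67)] 0.69
[0, np.float64(-0.44), np.float64(0.58)] 0.61
[0, np.float64(-0.39), np.float64(0.62)] 0.53
[0, np.float64(-0.34), np.float64(0.64)] 0.45
[0, np.float64(-0.29), np.float64(0.67)] 0.37
[0, np.float64(-0.23), np.float64(0.69)] 0.29
[0, np.float64(-0.18), np.float64(0.71)] 0.21
[0, np.float64(-0.12), np.float64(0.72)] 0.13
[0, np.float64(-0.06), np.float64(0.73)] 0.05
[0, np.float64(-0.01), np.float64(0.42)] 0
```

```bash
python3 -m inch '{"linear":[[0,-0.4,0.62],[0,-0.44,0.58],[0,-0.39,0.62],[0,-0.34,0.64],[0,-0.29,0.67],[0,-0.2,0.6],[0,-0.12,0.5],[0,-0.08,0.4],[0,-0.05,0.35],[0,0,0]],"rot":[[0,0,0],[0,0,0],[0,0,0],[0,0,0],[0,0,0],[0,0,0],[0,0,0],[0,0,0],[0,0,0],[0,0,0]],"gripper":[1,1,1,1,1,1,1,1,1,1]}'
python3 arc.py .05
```

```text
clock: 27.75
tcp_pos: [0.4865, 0.0308, 0.083]
ee_rot: [0.0, -0.113, 0.994, -0.002]
contact_force: [9.2, -5.6, -2.1]
finger_gap: 0.01
t 27.75 theta 0.158 rad 0.2291 gap 0.01 F [ 9.2 -5.6 -2.1] tilt [-0.    -0.005 -1.   ]
[0, np.float64(-0.02), np.float64(0.46)] 0.11
[0, np.float64(-0.04), np.float64(0.45)] 0.06
[0, np.float64(-0.01), np.float64(0.46)] 0.01
[0, np.float64(-0.0), np.float64(0.07)] 0
[0, np.float64(0.0), np.float64(-0.0)] 0
[0, np.float64(0.0), np.float64(-0.0)] 0
[0, np.float64(0.0), np.float64(-0.0)] 0
[0, np.float64(0.0), np.float64(-0.0)] 0
[0, np.float64(0.0), np.float64(-0.0)] 0
[0, np.float64(0.0), np.float64(-0.0)] 0
```

```bash
python3 -m inch '{"linear":[[0,-0.02,0.3],[0,-0.02,0.3],[0,-0.02,0.25],[0,-0.01,0.2],[0,0,0.15],[0,0,0.1],[0,0,0.05],[0,0,0],[0,0,0],[0,0,0]],"rot":[[0,0,0],[0,0,0],[0,0,0],[0,0,0],[0,0,0],[0,0,0],[0,0,0],[0,0,0],[0,0,0],[0,0,0]],"gripper":[1,1,1,1,1,1,1,1,1,1]}'
python3 arc.py .05 | head -1
```

```text
clock: 28.58
tcp_pos: [0.4869, 0.0286, 0.0503]
ee_rot: [0.001, -0.113, 0.994, -0.003]
contact_force: [7.6, -10.1, -3.4]
finger_gap: 0.0099
t 28.58 theta 0.015 rad 0.2285 gap 0.0099 F [  7.6 -10.1  -3.4] tilt [-0.    -0.006 -1.   ]
```

Still lowering without bench contact. Small steps down until the force shows the stop.

```bash
python3 -m inch '{"linear":[[0,0,0.05],[0,0,0.05],[0,0,0.05],[0,0,0],[0,0,0],[0,0,0],[0,0,0],[0,0,0],[0,0,0],[0,0,0]],"rot":[[0,0,0],[0,0,0],[0,0,0],[0,0,0],[0,0,0],[0,0,0],[0,0,0],[0,0,0],[0,0,0],[0,0,0]],"gripper":[1,1,1,1,1,1,1,1,1,1]}'
python3 arc.py .05 | head -1
python3 - <<'E'
from h import *
x=np.array([-.2334,.9724]); y=np.array([-.9724,-.2334])
for n in("top","side"):
    im,d=grab_frame(n); P=cloud(n,d); D=P[...,:2]-[.4553,.1583]; X=D@x; Y=D@y
    m=(P[...,2]>.05)&(P[...,2]<.1)&(X>-.08)&(X<.07)&(abs(Y)<.08)
    f=P[m]; A=np.c_[X[m],Y[m],np.ones(m.sum())]
    if m.sum()>50: print(n,m.sum(),np.round(np.linalg.lstsq(A,f[:,2],rcond=None)[0],4),np.round(np.percentile(f[:,2],[2,50,98]),4))
E
```

```text
clock: 29.42
tcp_pos: [0.4872, 0.0287, 0.049]
ee_rot: [0.002, -0.113, 0.994, -0.003]
contact_force: [-13.3, -10.8, 51.7]
finger_gap: 0.01
t 29.42 theta 0.009 rad 0.2285 gap 0.01 F [-13.3 -10.8  51.7] tilt [-0.002 -0.006 -1.   ]
top 293 [-0.0923 -0.0207  0.0762] [0.0674 0.0708 0.0767]
side 1681 [0.0054 0.0122 0.0709] [0.0695 0.071  0.0761]
```

Fz = 52 N at the stop and the board measures level (0.005), so the platen is closed. Easing off, opening a little, and lifting straight up.

```bash
python3 -m inch '{"linear":[[0,0,-0.06],[0,0,0],[0,0,0],[0,0,0],[0,0,0],[0,0,0],[0,0,-0.1],[0,0,-0.3],[0,0,-0.6],[0,0,-0.8]],"rot":[[0,0,0],[0,0,0],[0,0,0],[0,0,0],[0,0,0],[0,0,0],[0,0,0],[0,0,0],[0,0,0],[0,0,0]],"gripper":[1,0.8,0.65,0.65,0.65,0.65,0.65,0.65,0.65,0.65]}'
python3 -m inch '{"linear":[[0,0,-0.9],[0,0,-0.9],[0,0,-0.9],[0,-0.2,-0.9],[0,-0.6,-0.8],[0,-0.9,0],[0,-0.9,0],[0,-0.9,0],[0,-0.6,0],[0,0,0]],"rot":[[0,0,0],[0,0,0],[0,0,0],[0,0,0],[0,0,0],[0,0,0],[0,0,0],[0,0,0],[0,0,0],[0,0,0]],"gripper":[0.65,0.65,0.65,0.65,0.65,0.65,0.65,0.65,0.65,0.65]}'
python3 - <<'E'
from h import *
s,p,R0=tool(); print(np.round(p,3),s["finger_gap"],np.round(s["contact_force"],1))
x=np.array([-.2334,.9724]); y=np.array([-.9724,-.2334])
ims=[]
for n in("side","top"):
    im,d=grab_frame(n); ims.append(im); P=cloud(n,d); D=P[...,:2]-[.4553,.1583]; X=D@x; Y=D@y
    m=(P[...,2]>.05)&(P[...,2]<.09)&(X>-.08)&(X<.07)&(abs(Y)<.08); A=np.c_[X[m],Y[m],np.ones(m.sum())]
    if m.sum()>50: print(n,m.sum(),np.round(np.linalg.lstsq(A,P[m][:,2],rcond=None)[0],4),np.round(np.percentile(P[m][:,2],[2,50,98]),4))
    m=(P[...,2]>.05)&(P[...,2]<.09)&(abs(X+.133)<.012)&(abs(Y)<.055)
    if m.sum()>5: print("bar top",m.sum(),np.round(np.percentile(P[m][:,2],[50,98]),4))
cv2.imwrite("pics/end.png",np.vstack([ims[0][60:350],ims[1][60:350]]))
E
```

```text
clock: 30.35
tcp_pos: [0.4842, 0.0299, 0.0925]
ee_rot: [-0.002, -0.114, 0.994, -0.002]
contact_force: [0.7, 0.4, -0.4]
finger_gap: 0.0301
clock: 31.18
tcp_pos: [0.5088, -0.0718, 0.2032]
ee_rot: [-0.001, -0.113, 0.994, -0.002]
contact_force: [0.9, -0.5, 0.1]
finger_gap: 0.03
[ 0.509 -0.072  0.203] 0.030045103401097253 [ 0.9 -0.5  0.1]
side 2308 [ 0.0031 -0.0013  0.0714] [0.0696 0.071  0.0763]
bar top 307 [0.0683 0.0714]
top 6037 [ 0.0024 -0.0005  0.0706] [0.067  0.0704 0.0762]
```

View pics/end.png

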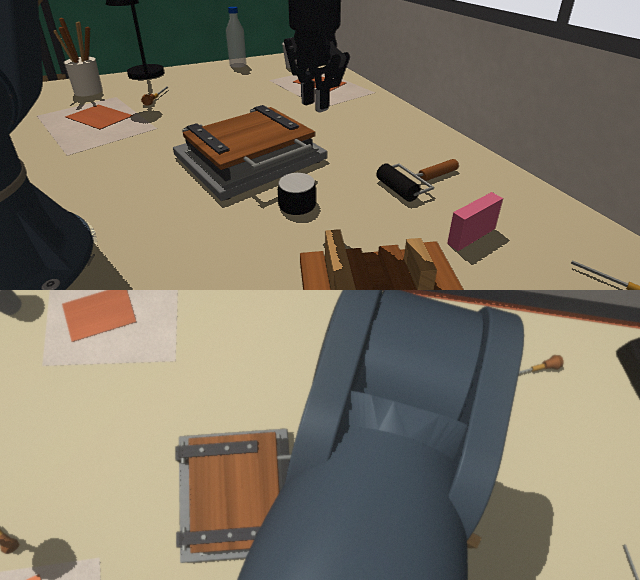

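The platen is level (slope about 0.003), the bar top is at 0.071 m (so its middle is at about 65 mm), and the gripper is free in the air. The tin, the brayer and the rack blocks are in place. Handing in.

```bash
python3 -c "
from cell import r
print(r.job_done())"
```

```text
the job is handed in; nothing more can be done
None
```

The 100 mm block is printed-side up between the register corners with the platen closed on it, and I handed the job in at about 31 s of the 67 s allowed. The hand-in gives no verdict, so the results below are my own checks.

- **Laying the block down:** I lifted it from the middle groove, tilted it and let it down on its back on the bench. Its face measured level at 24 mm, sprig up.
- **Placing it on the bed:** I gripped it by its long edges and set it between the corners. The wrist and side cameras put its face at 52–53 mm (53 mm expected). They place it within about 3 mm of the bed centre and within 0.5° of square.
- **Closing the platen:** I carried it down by the bar in my grip at roughly 1 rad/s, slower at the end. After letting go, the board slope was about 0.003 rad and the bar's middle was at 65 mm. No contact force remained on the arm.

- **First tilt attempt:** it ran into the elbow's joint range, so I laid the block down farther out than planned.
- **Wrist force:** it peaked at about 52 N when I seated the platen, below the 120 N limit.
- **Camera offsets:** the cameras differed by 2–3 mm, near their stated accuracy.
- **Not checked at the end:** the closed platen hides the block, so I last saw it just before closing. I judged the tin, the brayer and the rack blocks undisturbed by eye from the last side picture, without measuring them.

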